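Slide the letterbox home into its cradle and shut the keeper

ROBOT

A 7-joint arm with a two-finger parallel gripper is mounted at the origin on the work surface. World frame = base frame: x ahead of the robot, y to its left, z up, the work surface at z = 0. Lengths are in m, angles in rad, forces in N, time in s.
With the tool pointing down it reaches from about 0.4 to 0.85 m from the base axis. Payload 10.4 kg.
Tool frame: the origin (TCP) lies at the very end of the fingers, on their centre line; the grasp point (between the pads) lies 19 mm behind it; z points along the fingers, y is the line along which they close (so a half turn about z gives the same grasp; the last joint's range is limited). The gripper opens to 85 mm and grips with 20 to 120 N. Pads are 22 mm wide; open, the fingers measure 114 mm over their backs; the gripper's body (76 mm by 85 mm) begins 54 mm behind the grasp point. The pads swing forward as they close: fully open they stand 13 mm farther back than shut.
Start: joints at [1.152, 0.332, -0.065, 1.46, 0.022, 1.35, -0.088], TCP at [0.241, -0.577, 0.231] pointing down, gripper open.
Joint ranges: [-2.6, 2.6], [-0.5, 2.12], [-1.47, 1.34], [0.16, 2.42], [-1.27, 4.41], [0.06, 2.06], [-2.6, 2.6]. Speed limits (rad/s): [2.22, 2.22, 2.79, 2.79, 3.14, 3.14, 3.14].

INTERFACE

Orientations are given as a unit quaternion [x, y, z, w].
In Python, from workcell import manip, vision, order gives the robot as it stands. The module is installed in compiled form; this text tells all that it offers.
- The arm moves only by the tool move_arm, never from a script. Its argument "motion" is a list of rows, each a list of 3 entries, a list of its own where there are three numbers: the shift along the tool's x, y, z scaled (see below), then the turn, a rotation vector about the tool's x, y, z scaled (see below), then the opening, from -1 (shut) to 1 (fully open). In form: [[[dx, dy, dz], [wx, wy, wz], hand], ...]. A call has 1 to 12 rows; each row shifts and turns the commanded pose from where the row before left it, along the tool's axes as they then stand; what a row does not reach is not made up. The controller multiplies each number of a shift by 0.75 m and each number of a turn by pi/4 rad. A row lasts 1/10 s, in which the tool goes at most 50 mm and 8.59 degrees, less where a joint would pass 70% of its speed; a pose out of reach is approached as far as the arm can. A call with a number of a shift or a turn outside -1 to 1 is refused whole. A call with a gripper value outside its range is refused whole. The fingers move at their own pace and stop on an object; "newtons" is the grip in N (left out, the last holds). Time passes only in rows, so rows that do not move let the fingers close. It gives the time, the measured TCP pose, the force, the opening and the grip force at its end, in the units of the state.
- manip.get_obs(): the state, without advancing time (a new reading comes with each control period).
- vision.camera(name): name is "scene" or "top"; returns a dict with "pixels" (400x640x3 uint8, red, green, blue), "fx", "fy", "cx", "cy" (pixels), "R" (3x3) and "t" (3): a world point X has camera coordinates R X + t. Camera axes: x right, y down, z forward; pixel columns grow to the right and rows downward; lengths in m; the calibration is good to about 2 mm. A picture is of the moment at which its call begins. There is no depth.
- order.hand_in(): hands the job in; it is judged then, once.
The state is a dict: "clock": time; "joint_pos": joint angles; "joint_velocities": joint speeds; "tau": joint torques, N m; "position": TCP position; "ee_rot": TCP orientation; "ft_force": force on the tool from outside, world axes, zero at the start; "torque": the same for the moment, N m; "grip_width": opening from 0.0 (shut) to 1.0 (fully open); "grasp_force": force on a finger pad.
Only numpy, scipy, OpenCV 4.12 (cv2) and the standard library are available. Lean on these libraries where they do the work, as an engineer would, in place of code of your own. Each camera call takes 0.05 s, during which the arm holds its last target. There are 200 camera calls.

TASK

Push the big, heavy letterbox across the bench into the timber cradle until its far side is fully home, flat against the back stop; push it low, near its base, so that it slides and does not rock or lift. Then push the cradle's hinged keeper bar fully shut behind it. Do not pick anything up, and leave everything else on the bench where it stands.

Things in the scene. Friction and masses are not known exactly. Their poses are not given: they have to be found in the camera images.
- letterbox: The bigger of two green steel letterboxes, loose, upright, 0.7 to 0.95 kg; bench friction 0.5 to 0.7. It stands on four feet 6 high at x = +-25, y = +-60, so pushed higher than 45 it may tip. A box 100 deep (x) x 150 wide (y) x 170 high, too wide to grip. Origin: centre of underside. x axis points to the face with flap and lock, towards the cradle's stop; push its plain back.
- cradle: Timber cradle fixed to the bench: a U of battens 40 high, 18 thick, mouth towards the robot's left. Origin: on the bench, middle of the back stop's inner face. x points from mouth to stop (pushing direction, roughly the robot's right), y roughly away from the robot. Side battens' inner faces at y = -90 and +90, x = -100 to 0. Letterbox home: origin at x = -50, y about 0, axes parallel.
- keeper (a joint): Angle of the keeper bar, rad: 0 = shut (across the mouth, pointing to the cradle's -y, 8 mm clear of a letterbox that is home; hard stop), pi/2 = pointing to the cradle's -x (out from the mouth), stop at 1.95. Starts open at 1.75 to 1.92. Light friction (about 0.04 N m), stays where left.
- keeper_hinge (a point): Hinge axis of the keeper bar, at bench height, at x = -115, y = +105 in the cradle's frame (far side of the mouth). A steel sleeve of radius 10, 39 high, turns on a pin 50 high; the fixed hinge block beside it, 40 high, fills x = -122 to -88, y = 116 to 134.
- keeper_tip (a point): End of the keeper bar: centre of its free end face, 140 from the hinge, 22 above the bench. The bar is a wooden batten 14 thick, from 5 to 39 above the bench.
- lead_in (a point): Free end of the fixed lead-in batten that flares outwards from the robot's side of the mouth; 40 high, 18 thick; point at mid-thickness of its end, on the bench, at x = -154, y = -124 in the cradle's frame.
- small_letterbox: Bystander: the smaller green letterbox, 60 deep x 100 wide x 120 high, loose, standing beyond the back stop. Origin: centre of underside. Leave alone.
- paint_tin: Bystander: closed paint tin, 84 diameter, 100 high, standing at the cradle's far side. Origin: centre of underside. Leave alone.
- tin_lid: Bystander: flat tin lid, 84 diameter, 6 thick, beside the paint tin. Origin: centre of underside. Leave alone.
- tape_roll: Bystander: cardboard tape ring lying flat, 96 diameter, 28 high, to the robot's left of the letterbox. Origin: centre of underside. Leave alone.
- brush: Bystander: paint brush lying on the bench to the robot's left of the letterbox. Origin about its middle, x axis along it towards the bristles. Leave alone.
- screwdriver: Bystander: screwdriver lying on the robot's left. Origin about its middle, x axis along it towards the blade. Leave alone.
- jar: Bystander: amber glass jar, 60 diameter, 85 high, standing beyond the cradle's stop. Origin: centre of underside. Leave alone.
There are look-alikes about, which are no part of the job. Leave any orange or pink look-alike of the letterbox alone.

How it is judged:
On the way, in this order (a step that is already met when the one before it is completed fails the run):
1. the letterbox stands home against the back stop, with the keeper still open (x of letterbox in the frame of cradle between -0.058 and -0.044 m and y of letterbox in the frame of cradle between -0.018 and 0.018 m and angle between the x axis of letterbox and the x axis of cradle, either way round below 0.08 rad and angle between letterbox's own z axis and vertical below 0.04 rad and value of joint keeper above 0.6 rad), for 0.2 s.
2. the keeper bar is pushed shut behind it (x of letterbox in the frame of cradle between -0.058 and -0.044 m and y of letterbox in the frame of cradle between -0.018 and 0.018 m and angle between the x axis of letterbox and the x axis of cradle, either way round below 0.08 rad and angle between letterbox's own z axis and vertical below 0.04 rad and value of joint keeper below 0.1 rad), for 0.2 s.
At the end, for the whole second after the job is handed in: The letterbox stands upright on the bench between the side battens, its far side within 8 mm of the back stop and square to it within 0.08 rad, at rest, and the keeper bar is shut (below 0.1 rad) (all of step 2 and height (world z) of letterbox below 0.004 m and linear speed of letterbox below 0.01 m/s); the robot touches nothing.
It fails at once if the letterbox is rocked by more than 10 degrees or lifted off the bench (angle between letterbox's own z axis and vertical above 0.175 rad or height (world z) of letterbox above 0.015 m).
It fails at once if a bystander is moved by more than 25 mm, lifted or knocked over (distance of any of small_letterbox, paint_tin, tin_lid, tape_roll, brush, screwdriver, jar from where it was at the start of the episode above 0.025 m).
It also fails if it takes over 72 s, if anything falls off the work surface, if the arm or the gripper's body presses on something with over 40 N, if the wrist force passes 120 N, or if a joint passes its speed limit or range.

## Working session

There is one attempt and no reset: what is moved stays moved. The work goes in short steps, Python scripts to look and compute and a tool call to move; the robot and the scene stay as the last step left them, time stands still between calls to the robot, and variables do not carry over. Pictures are saved under pics/ and viewed, at most 13 in all, crops included, and the job is handed in when it is done.

Besides the shell and the picture viewer there is one more tool, called as name(argument=value, ...) on one line, values as JSON. move_arm: Moves the arm, as the interface text tells. Its arguments: {"type":"object","properties":{"motion":{"type":"array"},"newtons":{"type":"number"}},"required":["motion"]}

```bash
mkdir -p pics; python3 - <<'E'
from workcell import manip, vision
import cv2, numpy as np
for n in ("scene","top"):
    c=vision.camera(n); cv2.imwrite(f"pics/{n}0.png",c["pixels"][:,:,::-1])
    print(n,c["fx"],c["fy"],c["cx"],c["cy"],np.round(c["R"],4).tolist(),np.round(c["t"],4).tolist())
o=manip.get_obs(); print({k:np.round(v,3).tolist() for k,v in o.items()})
E
```

```text
scene 466.6353059255405 466.6353059255405 324.1515499297065 197.8093774851858 [[0.6308, 0.776, -0.0048], [0.4795, -0.3946, -0.7838], [-0.6101, 0.4921, -0.621]] [-0.372, -0.211, 1.4124]
top 367.7176506192633 367.7176506192633 313.5312912455836 197.603089154642 [[-0.0048, -1.0, -0.003], [-0.9905, 0.0052, -0.1372], [0.1373, 0.0023, -0.9905]] [0.0723, 0.5463, 1.1039]
{'clock': 0.1, 'joint_pos': [1.152, 0.333, -0.065, 1.461, 0.022, 1.35, -0.089], 'joint_velocities': [0.001, -0.001, -0.001, -0.003, 0.0, 0.002, -0.002], 'tau': [0.003, -62.674, 0.051, -39.242, 0.017, 0.007, -0.0], 'position': [0.241, -0.576, 0.231], 'ee_rot': [0.98, 0.197, -0.0, -0.001], 'ft_force': [0.455, 0.45, -0.192], 'torque': [0.019, 0.059, -0.036], 'grasp_force': 0.0, 'grip_width': 1.0}
```

View pics/scene0.png

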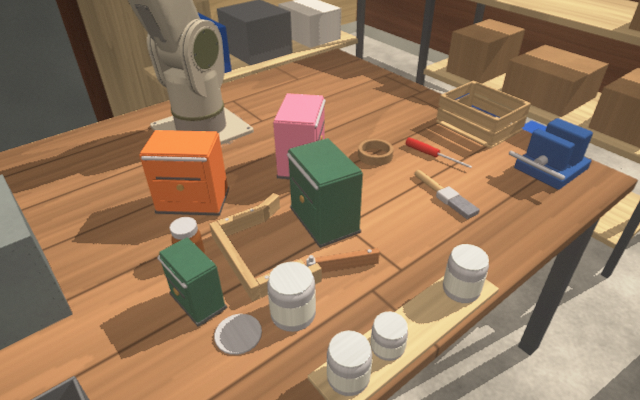

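View pics/top0.png

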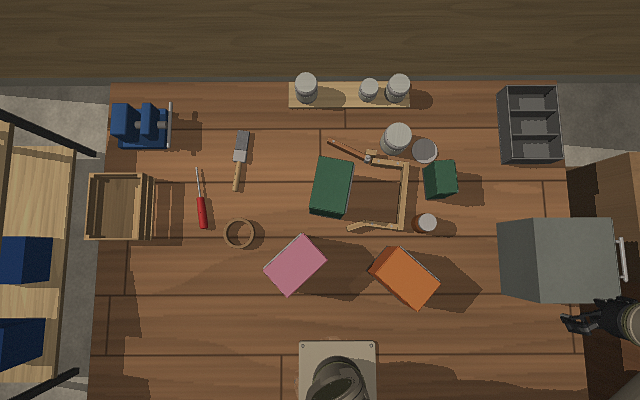

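The scene view shows the big green letterbox at about (325,190), with the cradle U to its left, the open keeper at (345,260), and the pink and orange look-alikes next to the robot. In the top view the letterbox is at (332,187), the cradle stop at (403,195), the hinge at (368,158) and the keeper tip at (328,141).

```bash
cat > h.py <<'E'
import numpy as np, cv2
from workcell import vision
def ray(c,uv,z):
    R=np.array(c["R"]);t=np.array(c["t"]);C=-R.T@t
    d=R.T@np.array([(uv[0]-c["cx"])/c["fx"],(uv[1]-c["cy"])/c["fy"],1])
    return (C+d*(z-C[2])/d[2])
def proj(c,X):
    p=np.array(c["R"])@np.array(X)+np.array(c["t"]); return np.array([c["fx"]*p[0]/p[2]+c["cx"],c["fy"]*p[1]/p[2]+c["cy"]])
def crop(c,x0,y0,x1,y1,s,f):
    cv2.imwrite(f,cv2.resize(c["pixels"][y0:y1,x0:x1,::-1],None,fx=s,fy=s,interpolation=cv2.INTER_CUBIC))
E
python3 - <<'E'
from h import *
c=vision.camera("top"); crop(c,300,125,450,240,5,"pics/t1.png")
s=vision.camera("scene"); crop(s,200,130,400,310,4*.83,"pics/s1.png") if 0 else crop(s,200,135,395,300,4,"pics/s1.png")
hsv=cv2.cvtColor(c["pixels"],cv2.COLOR_RGB2HSV)
m=cv2.inRange(hsv,(55,60,20),(95,255,255))
cs,_=cv2.findContours(m,cv2.RETR_EXTERNAL,cv2.CHAIN_APPROX_NONE)
for k in cs:
    if cv2.contourArea(k)>200:
        a=cv2.approxPolyDP(k,3,True)[:,0]; print(cv2.contourArea(k),a.tolist()); print([np.round(ray(c,p,.17)[:2],3).tolist() for p in a])
        x,y,w,h=cv2.boundingRect(k); print(x,y,w,h, np.percentile(hsv[...,2][m>0],[5,25,50,75,95]))
E
```

```text
1063.0 [[453, 160], [434, 161], [423, 169], [427, 199], [457, 191]]
[[0.632, -0.319], [0.629, -0.266], [0.607, -0.234], [0.523, -0.241], [0.545, -0.325]]
423 160 35 40 [36. 84. 89. 91. 94.]
1965.5 [[319, 156], [310, 212], [340, 218], [353, 163]]
[[0.645, 0.053], [0.489, 0.079], [0.472, -0.002], [0.625, -0.041]]
309 156 45 63 [36. 84. 89. 91. 94.]
```

View pics/t1.png

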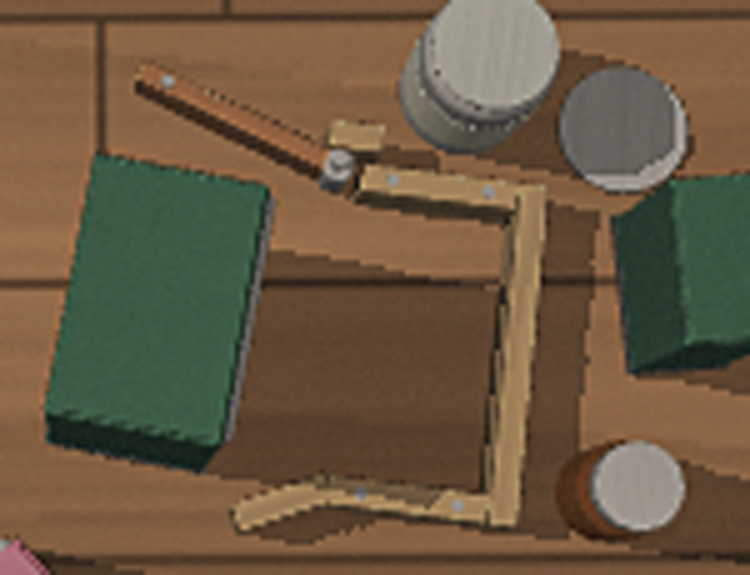

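View pics/s1.png

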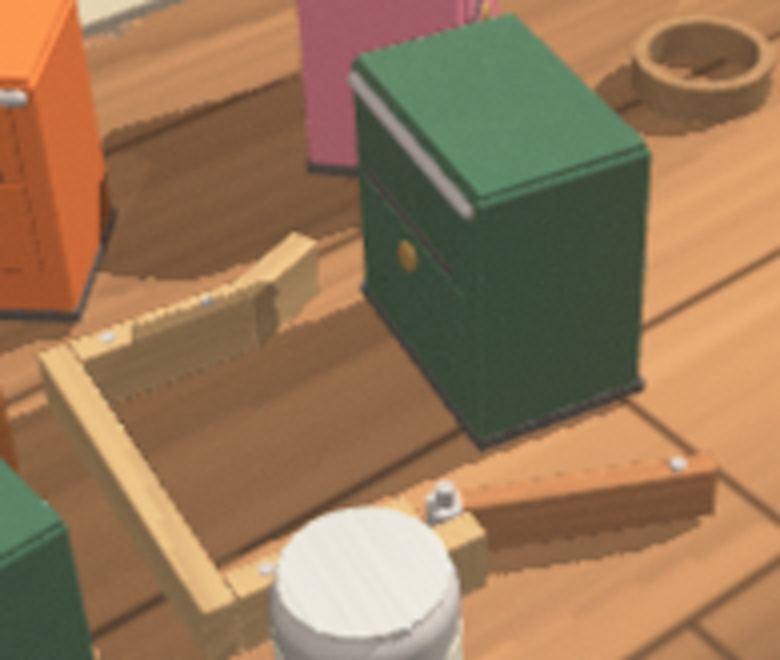

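The top crop shows the letterbox top corners at (98,155), (270,187), (217,449) and (48,412). The stop's top runs from (530,187) to (504,523), the pin is at (340,158), the keeper tip at (141,75) and the lead-in end at (236,517). The scene crop shows the pin at (443,490), the lead-in end at (310,240) and the keeper end at (712,468).

```bash
python3 - <<'E'
from h import *
T=vision.camera("top");S=vision.camera("scene")
t=lambda u,v:(300+(u+.5)/5-.5,125+(v+.5)/5-.5)
s=lambda u,v:(200+(u+.5)/4-.5,135+(v+.5)/4-.5)
def P(n,c,f,uv,z): r=ray(c,f(*uv),z); print(n,np.round(r*1000).astype(int)[:2]); return r[:2]
box=np.array([P("box",T,t,p,.17) for p in [(98,155),(270,187),(217,449),(48,412)]])
P("boxtopS",S,s,(515,17),.17);P("",S,s,(648,150),.17);P("",S,s,(480,203),.17);P("",S,s,(355,65),.17)
P("footS near",S,s,(484,443),.006);P("back",S,s,(640,385),.006)
hg=P("pinT",T,t,(340,158),.05); P("pinS",S,s,(443,487),.05)
li=P("leadT",T,t,(236,517),.04);P("leadS",S,s,(310,240),.04)
kt=P("tipT",T,t,(141,75),.039);P("tipS",S,s,(714,464),.039)
a=P("stop outer far T",T,t,(545,187),.04);b=P("stop outer near T",T,t,(518,525),.04)
P("inner near",T,t,(490,521),.04); P("S outer far",S,s,(205,614),.04);P("S outer near",S,s,(40,352),.04)
print("box ctr",box.mean(0), "size",np.linalg.norm(box[1]-box[0]),np.linalg.norm(box[2]-box[1]))
yv=(box[0]+box[1]-box[2]-box[3]); xb=np.array([yv[1],-yv[0]]);print("box yaw",np.degrees(np.arctan2(xb[1],xb[0])))
# fit cradle pose: hinge(-115,105) lead(-154,-124) stop outer corners (18,±108?)
L=np.array([[-.115,.105],[-.154,-.124],[.018,.108],[.018,-.108]]);W=np.array([hg,li,a,b])
Lc=L-L.mean(0);Wc=W-W.mean(0);th=np.arctan2((Lc[:,0]*Wc[:,1]-Lc[:,1]*Wc[:,0]).sum(),(Lc*Wc).sum())
R=np.array([[np.cos(th),-np.sin(th)],[np.sin(th),np.cos(th)]]);o=W.mean(0)-R@L.mean(0)
print("cradle",o,np.degrees(th),"res",np.round((W-L@R.T-o)*1000,1).tolist())
print("box in cradle",(box.mean(0)-o)@R,"tip",(kt-o)@R,np.linalg.norm(kt-hg))
E
```

```text
box [646  53]
box [628 -43]
box [482 -11]
box [502  81]
boxtopS [510  78]
 [651  48]
 [632 -44]
 [493 -19]
footS near [629 -42]
back [648  54]
pinT [ 674 -100]
pinS [ 676 -105]
leadT [452 -32]
leadS [460 -36]
tipT [732  23]
tipS [741  18]
stop outer far T [ 658 -229]
stop outer near T [ 446 -204]
inner near [ 449 -187]
S outer far [ 663 -235]
S outer near [ 449 -205]
box ctr [0.56455905 0.02019753] size 0.09726571652259841 0.1492974693369103
box yaw -101.71137403761422
cradle [ 0.55481089 -0.19968436] -97.29090048618298 res [[0.9, -0.8], [0.5, -0.7], [-2.1, 1.9], [0.7, -0.5]]
box in cradle [-0.21934117 -0.01823523] tip [-0.2437918  0.1473504] 0.1358862994797487
```

```bash
cat >> h.py <<'E'
from workcell import manip
from scipy.spatial.transform import Rotation as Ro
o=np.array([.556,-.2005]); TH=np.radians(-97.3)   # cradle pose
RC=np.array([[np.cos(TH),-np.sin(TH)],[np.sin(TH),np.cos(TH)]])
def c2w(x,y): return o+RC@np.array([x,y])
def w2c(p): return (np.array(p)[:2]-o)@RC
def pose(pushdeg,tilt):
    a=np.radians(pushdeg); x=-np.array([np.cos(a),np.sin(a),0]); z=np.array([0,0,-1.])
    return Ro.from_matrix(np.c_[x,np.cross(z,x),z])*Ro.from_euler('y',-tilt,degrees=True)
def plan(p,R,n=None,cur=None):
    ob=manip.get_obs(); p0,R0=cur or (np.array(ob["position"]),Ro.from_quat(ob["ee_rot"]))
    rel=R0.inv()*R; pr=R0.inv().apply(np.array(p)-p0); w=rel.as_rotvec()
    n=n or int(np.ceil(max(np.linalg.norm(w)/.145,np.linalg.norm(pr)/.048,1)))
    A=sum(Ro.from_rotvec(w/n*k).as_matrix() for k in range(n)); d=np.linalg.solve(A,pr)
    print("n",n,"row",np.round(d/.75,4).tolist(),np.round(w/n/(np.pi/4),4).tolist()); return np.array(p),R
E
python3 - <<'E'
from h import *
T=vision.camera("top");S=vision.camera("scene")
for z in (.1,.2,.3,.4): print(z,[(np.round(ray(T,p,z),2).tolist(),np.round(proj(S,ray(T,p,z))).tolist()) for p in [(497,218),(505,297)]])
ob=manip.get_obs();print(ob["clock"])
q=Ro.from_quat(ob["ee_rot"]);p=np.array(ob["position"])
c=plan(p+[0,0,.25],q)
c=plan([.58,-.25,.45],pose(-115,0),cur=c)
c=plan([.60,.17,.35],pose(-101.7,35),cur=c)
bx=np.array([.5665,.0185]);d=np.array([np.cos(np.radians(-101.7)),np.sin(np.radians(-101.7))])
pre=bx-d*(.05+.05); print(pre)
for n,px in dict(tape=(239,234),brush1=(240,133),brush2=(236,188)).items(): print(n,ray(T,px,.02))
E
```

```text
0.1 [([0.48, -0.46, 0.1], [82.0, 266.0]), ([0.25, -0.47, 0.1], [45.0, 206.0])]
0.2 [([0.47, -0.41, 0.2], [91.0, 209.0]), ([0.26, -0.42, 0.2], [55.0, 160.0])]
0.3 [([0.46, -0.36, 0.3], [101.0, 148.0]), ([0.28, -0.37, 0.3], [65.0, 109.0])]
0.4 [([0.45, -0.31, 0.4], [112.0, 81.0]), ([0.29, -0.32, 0.4], [78.0, 52.0])]
0.4
n 6 row [0.0, -0.0, -0.0556] [0.0, 0.0, 0.0]
n 10 row [0.0642, -0.0025, 0.0042] [-0.0, -0.0, -0.094]
n 10 row [0.0563, -0.0161, -0.002] [-0.009, -0.0774, -0.0286]
[0.58677873 0.11642228]
tape [0.43596755 0.30217031 0.02      ]
brush1 [0.761321   0.30642021 0.02      ]
brush2 [0.58112345 0.31501621 0.02      ]
```

move_arm(motion=[[[0, 0, -0.055], [0, 0, 0], 1], [[0, 0, -0.055], [0, 0, 0], 1], [[0, 0, -0.055], [0, 0, 0], 1], [[0, 0, -0.055], [0, 0, 0], 1], [[0, 0, -0.055], [0, 0, 0], 1]])

```text
clock: 0.9
position: [0.2408, -0.5764, 0.4395]
ee_rot: [0.98, 0.197, 0.0, 0.0]
ft_force: [-0.1, -1.1, 0.7]
grip_width: 1.004
grasp_force: 0.0
```

move_arm(motion=[[[0.064, -0.0025, 0.004], [0, 0, -0.094], 1], [[0.064, -0.0025, 0.004], [0, 0, -0.094], 1], [[0.064, -0.0025, 0.004], [0, 0, -0.094], 1], [[0.064, -0.0025, 0.004], [0, 0, -0.094], 1], [[0.064, -0.0025, 0.004], [0, 0, -0.094], 1], [[0.064, -0.0025, 0.004], [0, 0, -0.094], 1], [[0.064, -0.0025, 0.004], [0, 0, -0.094], 1], [[0.064, -0.0025, 0.004], [0, 0, -0.094], 1], [[0.064, -0.0025, 0.004], [0, 0, -0.094], 1], [[0.064, -0.0025, 0.004], [0, 0, -0.094], 1]])

```text
clock: 1.9
position: [0.5799, -0.2492, 0.4072]
ee_rot: [0.843, 0.538, -0.0, -0.0]
ft_force: [1.5, -0.6, 0.4]
grip_width: 1.001
grasp_force: 0.0
```

```bash
python3 - <<'E'
from h import *
ob=manip.get_obs();print(ob["clock"],ob["position"],ob["joint_pos"])
plan([.60,.17,.35],pose(-101.7,35))
E
```

```text
1.9 [ 0.57994899 -0.24915471  0.4072167 ] [ 0.58354926  0.35175814 -0.36697462  1.08815905  0.12547752  1.72230511
 -0.17767314]
n 9 row [0.0608, -0.0177, -0.0082] [-0.0099, -0.086, -0.0315]
```

move_arm(motion=[[[0.061, -0.018, -0.008], [-0.01, -0.086, -0.0315], 1], [[0.061, -0.018, -0.008], [-0.01, -0.086, -0.0315], 1], [[0.061, -0.018, -0.008], [-0.01, -0.086, -0.0315], 1], [[0.061, -0.018, -0.008], [-0.01, -0.086, -0.0315], 1], [[0.061, -0.018, -0.008], [-0.01, -0.086, -0.0315], 1], [[0.061, -0.018, -0.008], [-0.01, -0.086, -0.0315], 1], [[0.061, -0.018, -0.008], [-0.01, -0.086, -0.0315], 1], [[0.061, -0.018, -0.008], [-0.01, -0.086, -0.0315], 1], [[0.061, -0.018, -0.008], [-0.01, -0.086, -0.0315], 1], [[0, 0, 0], [0, 0, 0], 1]])

```text
clock: 2.9
position: [0.5952, 0.181, 0.3421]
ee_rot: [0.734, 0.609, -0.236, 0.189]
ft_force: [-1.2, 0.4, -0.9]
grip_width: 1.0
grasp_force: 0.0
```

```bash
python3 - <<'E'
from h import *
ob=manip.get_obs();print(ob["clock"],np.round(ob["position"],3),np.round(ob["joint_pos"],2))
d=np.array([np.cos(np.radians(-101.7)),np.sin(np.radians(-101.7))])
pre=np.array([.5665,.0185])-d*.105
R=pose(-101.7,35)
c=plan([pre[0],pre[1],.10],R)
c=plan([pre[0],pre[1],.012],R,cur=c)
E
```

```text
2.9 [0.595 0.181 0.342] [-0.36  0.61 -0.42  0.99  0.65  2.05 -0.8 ]
n 6 row [0.0201, 0.0013, 0.0516] [0.0, 0.0009, 0.0039]
n 2 row [0.0336, 0.0, 0.0481] [0.0, 0.0, 0.0]
```

move_arm(motion=[[[0.02, 0.0013, 0.0516], [0, 0.001, 0.004], 1], [[0.02, 0.0013, 0.0516], [0, 0.001, 0.004], 1], [[0.02, 0.0013, 0.0516], [0, 0.001, 0.004], 1], [[0.02, 0.0013, 0.0516], [0, 0.001, 0.004], 1], [[0.02, 0.0013, 0.0516], [0, 0.001, 0.004], 1], [[0.02, 0.0013, 0.0516], [0, 0.001, 0.004], 1], [[0, 0, 0], [0, 0, 0], 1]])

```text
clock: 3.6
position: [0.5907, 0.108, 0.1019]
ee_rot: [0.746, 0.594, -0.234, 0.19]
ft_force: [0.6, -0.1, -0.6]
grip_width: 1.0
grasp_force: 0.0
```

```bash
python3 - <<'E'
from h import *
ob=manip.get_obs();print(ob["clock"],np.round(ob["position"],3),np.round(ob["joint_pos"],2))
pre=[.588,.121]
c=plan([pre[0],pre[1],.012],pose(-101.7,35))
T=vision.camera("top");crop(T,260,110,420,240,4.5,"pics/t2.png")
E
```

```text
3.6 [0.591 0.108 0.102] [-0.23  0.68 -0.41  1.41  0.65  1.61 -0.99]
n 2 row [0.041, -0.0038, 0.0444] [-0.0048, 0.0006, -0.0119]
```

View pics/t2.png

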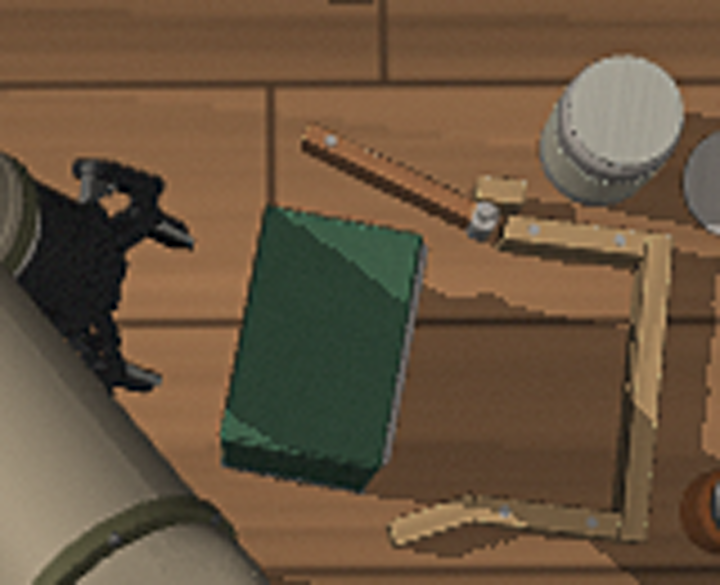

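The crop shows the open fingertips at (185,240) and (150,378), parallel to the letterbox's back edge and centred on it, with a clear gap in between. Next I lower the tool.

move_arm(motion=[[[0.03, -0.0025, 0.03], [-0.003, 0, -0.008], 1], [[0.03, -0.0025, 0.03], [-0.003, 0, -0.008], 1], [[0.022, -0.0025, 0.029], [-0.003, 0, -0.008], 1], [[0, 0, 0], [0, 0, 0], 1]])

```text
clock: 4.05
position: [0.5904, 0.1254, 0.016]
ee_rot: [0.739, 0.603, -0.23, 0.19]
ft_force: [-0.5, -0.7, 0.0]
grip_width: 0.997
grasp_force: 0.0
```

```bash
python3 - <<'E'
from h import *
ob=manip.get_obs();print(ob["clock"],np.round(ob["position"],3),np.round(ob["joint_pos"],2),np.round(ob["ft_force"],1))
p=np.array(ob["position"]);R=Ro.from_quat(ob["ee_rot"])
print("TCP in cradle",w2c(p),"yaw",np.degrees(np.arctan2(*(-R.as_matrix()[:2,1])[[1,0]]))+0)
d=np.array([np.cos(np.radians(-101.7)),np.sin(np.radians(-101.7))]);bx=np.array([.5665,.0185])
print("in box frame",(p[:2]-bx)@d,(p[:2]-bx)@np.array([-d[1],d[0]]))
a=bx-d*.055
c=plan([a[0],a[1],.014],pose(-101.7,35),n=6)
E
```

```text
4.05 [0.59  0.125 0.016] [-0.26  0.79 -0.4   1.43  0.68  1.5  -1.06] [-0.5 -0.7  0. ]
TCP in cradle [-0.32758016 -0.00729324] yaw 168.47915059698104
in box frame -0.10947610999031365 0.0017251974419859942
n 6 row [-0.0097, -0.0004, 0.0073] [0.0011, -0.0008, 0.0001]
```

move_arm(motion=[[[-0.007, -0.0004, 0.012], [0, 0, 0], 1], [[-0.01, -0.0004, 0.008], [0, 0, 0], 1], [[-0.01, -0.0004, 0.007], [0, 0, 0], 1], [[-0.01, -0.0004, 0.007], [0, 0, 0], 1], [[-0.01, -0.0004, 0.007], [0, 0, 0], 1], [[-0.01, -0.0004, 0.007], [0, 0, 0], 1], [[0, 0, 0], [0, 0, 0], 1]])

```text
clock: 4.75
position: [0.5781, 0.0682, 0.0118]
ee_rot: [0.741, 0.602, -0.23, 0.191]
ft_force: [-0.1, -0.6, -0.4]
grip_width: 1.002
grasp_force: 0.0
```

```bash
python3 - <<'E'
from h import *
ob=manip.get_obs();print(ob["clock"],np.round(ob["position"],3),np.round(ob["joint_pos"],2),np.round(ob["ft_force"],1))
p=np.array(ob["position"]);print("TCP in cradle",w2c(p))
d=np.array([np.cos(np.radians(-101.7)),np.sin(np.radians(-101.7))]);bx=np.array([.5665,.0185])
a=bx-d*.049; c=plan([a[0],a[1],.011],pose(-101.7,35),n=2)
e=c2w(-.165,-.006); c=plan([e[0],e[1],.011],pose(-98.5,35),n=20,cur=c)
e=c2w(-.107,-.001); c=plan([e[0],e[1],.011],pose(-97.3,35),n=12,cur=c)
E
```

```text
4.75 [0.578 0.068 0.012] [-0.19  0.73 -0.39  1.54  0.7   1.43 -1.03] [-0.1 -0.6 -0.4]
TCP in cradle [-0.26934098 -0.01218825]
n 2 row [-0.0008, -0.0009, 0.0012] [0.0034, -0.0023, -0.0026]
n 20 row [-0.0056, 0.0009, 0.0039] [-0.002, 0.0, -0.0029]
n 12 row [-0.0053, 0.0006, 0.0037] [-0.0013, 0.0, -0.0018]
```

move_arm(motion=[[[-0.004, -0.0005, 0.0035], [0.003, -0.002, -0.002], 1], [[-0.0056, 0.0009, 0.0039], [-0.002, 0, -0.003], 1], [[-0.0056, 0.0009, 0.0039], [-0.002, 0, -0.003], 1], [[-0.0056, 0.0009, 0.0039], [-0.002, 0, -0.003], 1], [[-0.0056, 0.0009, 0.0039], [-0.002, 0, -0.003], 1], [[-0.0056, 0.0009, 0.0039], [-0.002, 0, -0.003], 1], [[-0.0056, 0.0009, 0.0039], [-0.002, 0, -0.003], 1], [[-0.0056, 0.0009, 0.0039], [-0.002, 0, -0.003], 1], [[-0.0056, 0.0009, 0.0039], [-0.002, 0, -0.003], 1], [[-0.0056, 0.0009, 0.0039], [-0.002, 0, -0.003], 1], [[0, 0, 0], [0, 0, 0], 1]])

```text
clock: 5.85
position: [0.5746, 0.0208, 0.0111]
ee_rot: [0.732, 0.612, -0.228, 0.193]
ft_force: [0.6, 1.3, 0.2]
grip_width: 1.0
grasp_force: 1.1
```

```bash
cat >> h.py <<'E'
def boxpose():
    c=vision.camera("top");hsv=cv2.cvtColor(c["pixels"],cv2.COLOR_RGB2HSV)
    m=cv2.inRange(hsv,(55,60,45),(95,255,255))
    cs,_=cv2.findContours(m,cv2.RETR_EXTERNAL,cv2.CHAIN_APPROX_NONE)
    k=max((k for k in cs if cv2.boundingRect(k)[0]<415),key=cv2.contourArea)
    W=np.array([ray(c,p,.17)[:2] for p in k[:,0]]).astype(np.float32)*1000
    (x,y),(w,h),a=cv2.minAreaRect(W); print("rect w",(round(x),round(y)),"cradle",np.round(w2c(np.array([x,y])/1000)*1000,1),(round(w),round(h)),"edge",round(a,1)); return c
def st():
    ob=manip.get_obs();p=ob["position"];R=Ro.from_quat(ob["ee_rot"]).as_matrix()
    print(round(ob["clock"],2),"p",np.round(p,4),"cradle",np.round(w2c(p)*1000,1),"pushyaw",np.round(np.degrees(np.arctan2(R[1,1],R[0,1]))-90,1),"F",np.round(ob["ft_force"],1),"q",np.round(ob["joint_pos"],2))
E
python3 - <<'E'
from h import *
st();boxpose()
e=c2w(-.165,-.006); c=plan([e[0],e[1],.011],pose(-98.5,35),n=10)
E
```

```text
5.85 p [0.5746 0.0208 0.0111] cradle [-221.9   -9.7] pushyaw -100.1 F [0.6 1.3 0.2] q [-0.13  0.69 -0.38  1.61  0.73  1.37 -0.98]
rect w (563, -26) cradle [-174.5  -14.9] (99, 148) edge 80.0
n 10 row [-0.0062, 0.0008, 0.0043] [-0.0017, -0.0005, -0.0032]
```

move_arm(motion=[[[-0.0062, 0.0012, 0.0043], [-0.002, 0, -0.003], 1], [[-0.0062, 0.0012, 0.0043], [-0.002, 0, -0.003], 1], [[-0.0062, 0.0012, 0.0043], [-0.002, 0, -0.003], 1], [[-0.0062, 0.0012, 0.0043], [-0.002, 0, -0.003], 1], [[-0.0062, 0.0012, 0.0043], [-0.002, 0, -0.003], 1], [[-0.0062, 0.0012, 0.0043], [-0.002, 0, -0.003], 1], [[-0.0062, 0.0012, 0.0043], [-0.002, 0, -0.003], 1], [[-0.0062, 0.0012, 0.0043], [-0.002, 0, -0.003], 1], [[-0.0062, 0.0012, 0.0043], [-0.002, 0, -0.003], 1], [[-0.0062, 0.0012, 0.0043], [-0.002, 0, -0.003], 1], [[0, 0, 0], [0, 0, 0], 1]])

```text
clock: 7.0
position: [0.574, -0.0373, 0.0111]
ee_rot: [0.723, 0.622, -0.226, 0.196]
ft_force: [0.5, 1.0, -0.3]
grip_width: 1.002
grasp_force: 0.5
```

```bash
python3 - <<'E'
from h import *
st();boxpose()
e=c2w(-.107,.005); c=plan([e[0],e[1],.011],pose(-97.3,35),n=11)
E
```

```text
7.0 p [ 0.574  -0.0373  0.0111] cradle [-164.2   -2.9] pushyaw -98.5 F [ 0.5  1.  -0.3] q [-0.05  0.65 -0.35  1.68  0.76  1.3  -0.91]
rect w (565, -81) cradle [-120.1   -6.4] (105, 149) edge 81.6
n 11 row [-0.0057, 0.001, 0.004] [-0.0012, -0.0003, -0.0022]
```

move_arm(motion=[[[-0.0057, 0.001, 0.004], [-0.0013, 0, -0.0022], 1], [[-0.0057, 0.001, 0.004], [-0.0013, 0, -0.0022], 1], [[-0.0057, 0.001, 0.004], [-0.0013, 0, -0.0022], 1], [[-0.0057, 0.001, 0.004], [-0.0013, 0, -0.0022], 1], [[-0.0057, 0.001, 0.004], [-0.0013, 0, -0.0022], 1], [[-0.0057, 0.001, 0.004], [-0.0013, 0, -0.0022], 1], [[-0.0057, 0.001, 0.004], [-0.0013, 0, -0.0022], 1], [[-0.0057, 0.001, 0.004], [-0.0013, 0, -0.0022], 1], [[-0.0057, 0.001, 0.004], [-0.0013, 0, -0.0022], 1], [[-0.0045, 0.0005, 0.0032], [-0.0013, 0, -0.0022], 1], [[0, 0, 0], [0, 0, 0], 1]])

```text
clock: 8.15
position: [0.574, -0.0887, 0.0111]
ee_rot: [0.717, 0.63, -0.224, 0.198]
ft_force: [0.7, 1.4, 0.2]
grip_width: 1.001
grasp_force: 1.0
```

```bash
python3 - <<'E'
from h import *
st();c=boxpose();crop(c,260,110,440,240,4.4,"pics/t3.png")
e=c2w(-.095,.003); c=plan([e[0],e[1],.011],pose(-97.3,35),n=11)
E
```

```text
8.15 p [ 0.574  -0.0887  0.0111] cradle [-113.2    3.7] pushyaw -97.4 F [0.7 1.4 0.2] q [ 0.01  0.62 -0.33  1.72  0.79  1.25 -0.84]
rect w (566, -128) cradle [-72.7   0.8] (112, 148) edge 82.7
n 11 row [-0.0018, -0.0001, 0.0013] [0.0, -0.0004, -0.0002]
```

View pics/t3.png

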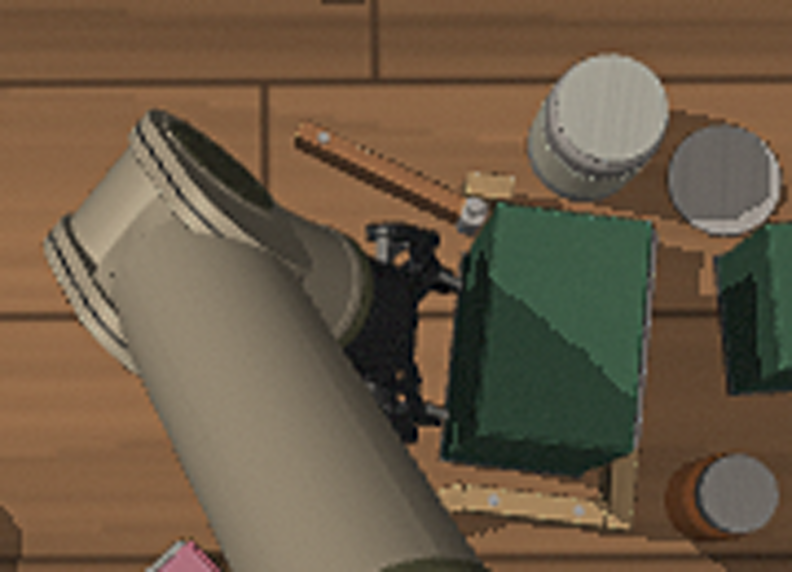

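The picture shows the letterbox squarely between the battens, with both fingertips on its back at (455,285) and (440,412). About 12 mm of push is left. I push slowly to contact.

move_arm(motion=[[[-0.0036, 0, 0.0026], [0, 0, 0], 1], [[-0.0036, 0, 0.0026], [0, 0, 0], 1], [[-0.0018, 0, 0.0013], [0, 0, 0], 1]])

```text
clock: 8.5
position: [0.5732, -0.0962, 0.011]
ee_rot: [0.717, 0.63, -0.224, 0.198]
ft_force: [1.6, 5.5, 2.8]
grip_width: 1.001
grasp_force: 3.2
```

move_arm(motion=[[[-0.0018, 0, 0.0013], [0, 0, 0], 1], [[-0.0018, 0, 0.0013], [0, 0, 0], 1]])

```text
clock: 8.7
position: [0.5729, -0.0991, 0.011]
ee_rot: [0.717, 0.63, -0.224, 0.198]
ft_force: [0.5, 6.8, 3.4]
grip_width: 1.0
grasp_force: 3.4
```

move_arm(motion=[[[-0.0018, 0, 0.0013], [0, 0, 0], 1]])

```text
clock: 8.8
position: [0.5727, -0.1008, 0.011]
ee_rot: [0.717, 0.63, -0.224, 0.198]
ft_force: [1.0, 6.2, 4.3]
grip_width: 1.001
grasp_force: 3.4
```

move_arm(motion=[[[-0.0018, 0, 0.0013], [0, 0, 0], 1]])

```text
clock: 8.9
position: [0.5725, -0.1024, 0.0109]
ee_rot: [0.717, 0.63, -0.224, 0.198]
ft_force: [0.6, 6.6, 5.1]
grip_width: 0.998
grasp_force: 3.5
```

move_arm(motion=[[[-0.0018, 0, 0.0013], [0, 0, 0], 1]])

```text
clock: 9.0
position: [0.5723, -0.104, 0.0109]
ee_rot: [0.717, 0.63, -0.224, 0.198]
ft_force: [1.1, 8.1, 4.9]
grip_width: 0.998
grasp_force: 3.5
```

move_arm(motion=[[[-0.0018, 0, 0.0013], [0, 0, 0], 1]])

```text
clock: 9.1
position: [0.5724, -0.1046, 0.0109]
ee_rot: [0.717, 0.631, -0.223, 0.198]
ft_force: [0.2, 14.5, 7.4]
grip_width: 1.001
grasp_force: 7.0
```

move_arm(motion=[[[-0.0014, 0, 0.001], [0, 0, 0], 1], [[0, 0, 0], [0, 0, 0], 1]])

```text
clock: 9.3
position: [0.5725, -0.1047, 0.0109]
ee_rot: [0.717, 0.631, -0.222, 0.198]
ft_force: [0.5, 13.1, 7.1]
grip_width: 0.999
grasp_force: 6.9
```

```bash
python3 - <<'E'
from h import *
st();c=boxpose()
s=vision.camera("scene");crop(s,200,120,390,300,3.3,"pics/s4.png")
E
```

```text
9.3 p [ 0.5725 -0.1047  0.0109] cradle [-97.1   4.2] pushyaw -97.2 F [ 0.5 13.1  7.1] q [ 0.04  0.61 -0.33  1.74  0.8   1.22 -0.82]
rect w (565, -143) cradle [-57.9   1.2] (114, 148) edge 82.5
```

View pics/s4.png

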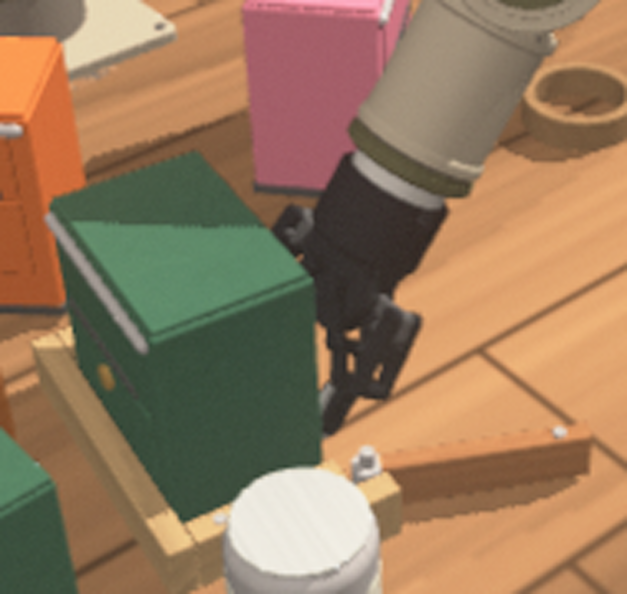

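The scene view shows the letterbox flush against the stop at (60..180,330..520), upright and square, with the keeper still open at (380..590,450). I back off and plan the keeper sweep.

move_arm(motion=[[[0.01, 0, -0.007], [0, 0, 0], 1], [[0.02, 0, -0.014], [0, 0, 0], 1], [[0.03, 0, -0.022], [0, 0, 0], 1], [[0.03, 0, -0.022], [0, 0, 0], 0], [[0, 0, -0.06], [0, 0, 0], -1], [[0, 0, -0.06], [0, 0, 0], -1], [[0, 0, -0.04], [0, 0, 0], -1], [[0, 0, 0], [0, 0, 0], -1]])

```text
clock: 10.2
position: [0.5922, 0.047, 0.1137]
ee_rot: [0.716, 0.631, -0.221, 0.199]
ft_force: [0.1, -0.2, 0.9]
grip_width: 0.146
grasp_force: 0.0
```

```bash
cat >> h.py <<'E'
def kp(th,r=.105,gap=0.):
    u=np.array([-np.sin(th),-np.cos(th)]);n=np.array([-np.cos(th),np.sin(th)])
    return c2w(*(np.array([-.115,.105])+r*u+(.007+.015*np.sin(th)+.009*abs(np.cos(th))+gap)*n))
E
python3 - <<'E'
from h import *
st();c=boxpose();R=pose(-97.3,35)
a=kp(1.886,gap=.018);c=plan([*a,.13],R);print(a,w2c(a)); c=plan([*a,.015],R,cur=c)
E
```

```text
10.2 p [0.5922 0.047  0.1137] cradle [-250.     4.4] pushyaw -97.2 F [ 0.1 -0.2  0.9] q [-0.14  0.59 -0.41  1.53  0.69  1.52 -0.86]
rect w (565, -141) cradle [-59.9   1.2] (118, 148) edge 82.5
n 4 row [-0.016, 0.0579, 0.0038] [0.0009, -0.0014, -0.0003]
[ 0.75773191 -0.02290273] [-0.20179073  0.17753043]
n 3 row [0.0293, 0.0, 0.0419] [0.0, 0.0, 0.0]
```

move_arm(motion=[[[-0.016, 0.058, 0.004], [0, 0, 0], -1], [[-0.016, 0.058, 0.004], [0, 0, 0], -1], [[-0.016, 0.058, 0.004], [0, 0, 0], -1], [[-0.016, 0.058, 0.004], [0, 0, 0], -1], [[0, 0, 0], [0, 0, 0], -1]])

```text
clock: 10.75
position: [0.7596, -0.0318, 0.1257]
ee_rot: [0.718, 0.627, -0.227, 0.198]
ft_force: [-0.8, -0.7, -0.2]
grip_width: 0.001
grasp_force: 0.0
```

```bash
python3 - <<'E'
from h import *
st();R=pose(-97.3,35)
a=kp(1.886,gap=.018);c=plan([*a,.015],R,n=4)
T=vision.camera("top");crop(T,270,100,420,220,5,"pics/t5.png")
E
```

```text
10.75 p [ 0.7596 -0.0318  0.1257] cradle [-193.2  180.5] pushyaw -97.7 F [-0.8 -0.7 -0.2] q [-0.1   0.86 -0.31  1.02  0.77  1.61 -0.58]
n 4 row [0.0235, -0.001, 0.0286] [-0.0013, 0.0004, -0.0021]
```

View pics/t5.png

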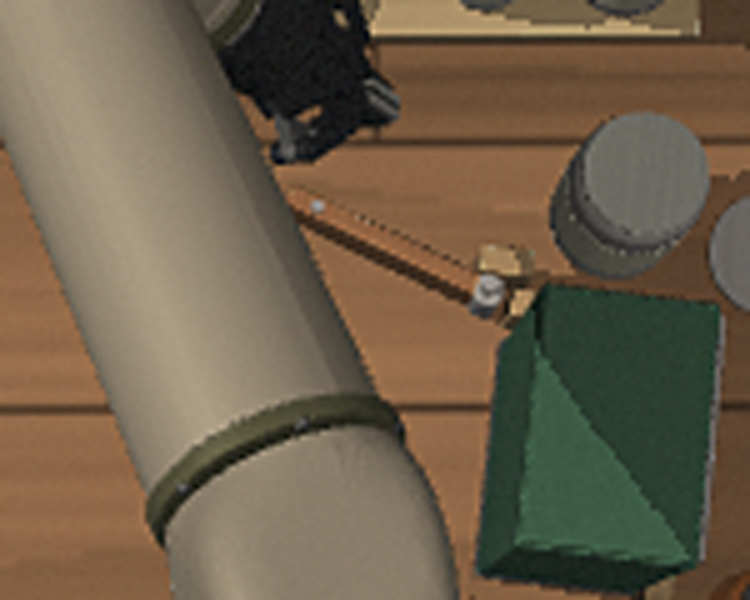

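```bash
python3 - <<'E'
from h import *
T=vision.camera("top");S=vision.camera("scene");ob=manip.get_obs();R=Ro.from_quat(ob["ee_rot"]);p=np.array(ob["position"])
for d in [(0,0,0),(0,0,-.019),(0,0,-.073),(0,.042,-.073),(0,-.042,-.073)]: X=p+R.apply(d); print(d,np.round(X,3),((proj(T,X)-[270,100])*5).round(), proj(S,X).round())
crop(S,250,110,450,290,3.3,"pics/s6.png")
print([ray(T,q,.0) for q in [(270+375/5,100+35/5),(270+700/5,100+35/5)]])
E
```

```text
(0, 0, 0) [ 0.756 -0.026  0.126] [378. 114.] [370. 232.]
(0, 0, -0.019) [ 0.758 -0.015  0.142] [362. 103.] [375. 224.]
(0, 0, -0.073) [0.762 0.015 0.186] [313.  68.] [391. 199.]
(0, 0.042, -0.073) [0.803 0.01  0.186] [321.  -3.] [405. 212.]
(0, -0.042, -0.073) [0.72  0.021 0.186] [304. 141.] [376. 187.]
[array([ 0.85512404, -0.0363125 ,  0.        ]), array([ 0.85382347, -0.25199927,  0.        ])]
```

View pics/s6.png

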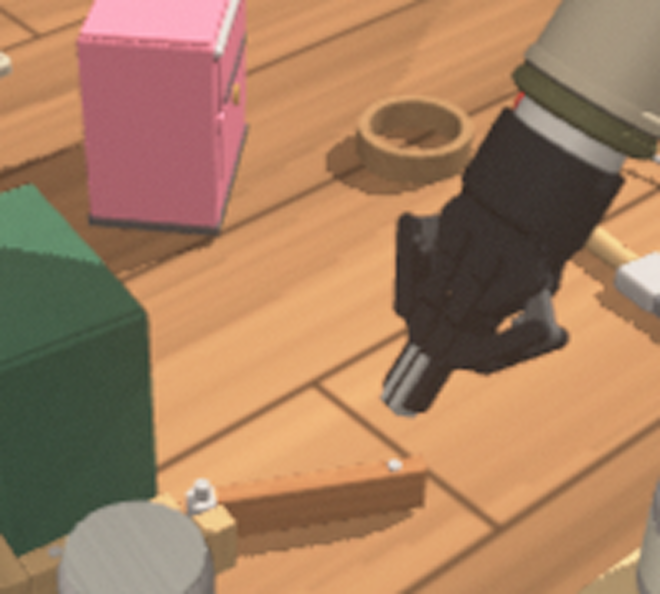

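The scene crop shows the shut fingers at (400,405), on the far side of the keeper bar (bar from (215,500) to (420,480)). The knuckles are wide, so I'll keep the tip at z about 0.022 so that they clear the bar.

```bash
python3 - <<'E'
from h import *
st();R=pose(-97.3,35)
a=kp(1.886,gap=.018);c=plan([*a,.022],R,n=4)
E
```

```text
10.9 p [ 0.7563 -0.0262  0.1262] cradle [-198.3  176.5] pushyaw -97.4 F [-0.6  0.6 -0.1] q [-0.1   0.86 -0.32  1.03  0.77  1.61 -0.58]
n 4 row [0.0208, 0.0004, 0.0278] [-0.0009, -0.0006, -0.0001]
```

move_arm(motion=[[[0.021, 0.0004, 0.028], [0, 0, 0], -1], [[0.021, 0.0004, 0.028], [0, 0, 0], -1], [[0.021, 0.0004, 0.028], [0, 0, 0], -1], [[0.02, 0.0004, 0.027], [0, 0, 0], -1], [[0, 0, 0], [0, 0, 0], -1], [[0, 0, 0], [0, 0, 0], -1]])

```text
clock: 11.5
position: [0.7588, -0.0227, 0.0242]
ee_rot: [0.717, 0.63, -0.225, 0.198]
ft_force: [0.9, 0.2, 0.8]
grip_width: -0.001
grasp_force: 0.0
```

```bash
python3 - <<'E'
from h import *
st();R=pose(-97.3,35)
c=None
for th in (1.75,1.5,1.25,1.0,.75): c=plan([*kp(th),.022],R,n=3,cur=c)
E
```

```text
11.5 p [ 0.7588 -0.0227  0.0242] cradle [-202.2  178.6] pushyaw -97.4 F [0.9 0.2 0.8] q [-0.11  0.96 -0.31  1.08  0.79  1.49 -0.67]
n 3 row [0.0049, -0.0142, -0.0022] [-0.0003, -0.001, -0.0005]
n 3 row [0.0026, -0.0118, -0.0018] [0.0, 0.0, 0.0]
n 3 row [0.0003, -0.0113, -0.0002] [0.0, 0.0, 0.0]
n 3 row [-0.0021, -0.0115, 0.0014] [0.0, 0.0, 0.0]
n 3 row [-0.0046, -0.0109, 0.0032] [0.0, 0.0, 0.0]
```

move_arm(motion=[[[0.005, -0.0142, -0.0022], [0, 0, 0], -1], [[0.005, -0.0142, -0.0022], [0, 0, 0], -1], [[0.005, -0.0142, -0.0022], [0, 0, 0], -1], [[0.0026, -0.0118, -0.0018], [0, 0, 0], -1], [[0.0026, -0.0118, -0.0018], [0, 0, 0], -1], [[0.0026, -0.0118, -0.0018], [0, 0, 0], -1], [[0.0003, -0.0113, -0.0002], [0, 0, 0], -1], [[0.0003, -0.0113, -0.0002], [0, 0, 0], -1], [[0.0003, -0.0113, -0.0002], [0, 0, 0], -1], [[-0.002, -0.0115, 0.0014], [0, 0, 0], -1], [[-0.002, -0.0115, 0.0014], [0, 0, 0], -1], [[-0.002, -0.0115, 0.0014], [0, 0, 0], -1]])

```text
clock: 12.7
position: [0.6513, 0.0055, 0.0219]
ee_rot: [0.717, 0.63, -0.225, 0.198]
ft_force: [0.9, -0.3, 0.5]
grip_width: 0.003
grasp_force: 0.3
```

```bash
python3 - <<'E'
from h import *
st();R=pose(-97.3,35);print(kp(1.0))
S=vision.camera("scene");crop(S,220,110,420,290,3.3,"pics/s7.png")
c=None
for th in (.75,.5,.25,.05,-.03): c=plan([*kp(th),.022],R,n=3,cur=c)
E
```

```text
12.7 p [0.6513 0.0055 0.0219] cradle [-216.5   68.4] pushyaw -97.4 F [ 0.9 -0.3  0.5] q [-0.11  0.78 -0.35  1.43  0.77  1.41 -0.84]
[0.65183337 0.00557698]
n 3 row [-0.0046, -0.0102, 0.0031] [-0.0004, -0.0011, -0.0006]
n 3 row [-0.007, -0.0093, 0.0049] [0.0, 0.0, 0.0]
n 3 row [-0.0091, -0.0068, 0.0064] [0.0, 0.0, 0.0]
n 3 row [-0.0083, -0.0032, 0.0058] [0.0, 0.0, 0.0]
n 3 row [-0.0035, -0.0006, 0.0024] [0.0, 0.0, 0.0]
```

View pics/s7.png

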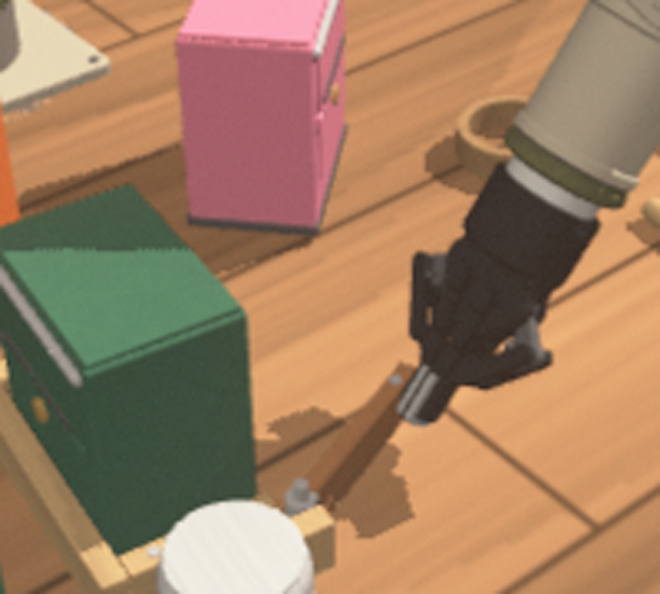

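The bar (pin at (300,495), tip at (400,375)) is swinging shut, with the fingertip on its outer face at (415,400). I carry on along the arc.

move_arm(motion=[[[-0.0046, -0.0105, 0.0031], [0, 0, 0], -1], [[-0.0046, -0.0105, 0.0031], [0, 0, 0], -1], [[-0.0046, -0.0105, 0.0031], [0, 0, 0], -1], [[-0.007, -0.0093, 0.0049], [0, 0, 0], -1], [[-0.007, -0.0093, 0.0049], [0, 0, 0], -1], [[-0.007, -0.0093, 0.0049], [0, 0, 0], -1], [[-0.0091, -0.0068, 0.0064], [0, 0, 0], -1], [[-0.0091, -0.0068, 0.0064], [0, 0, 0], -1], [[-0.0091, -0.0068, 0.0064], [0, 0, 0], -1], [[-0.008, -0.003, 0.0056], [0, 0, 0], -1], [[-0.008, -0.003, 0.0056], [0, 0, 0], -1]])

```text
clock: 13.85
position: [0.5787, -0.0575, 0.0219]
ee_rot: [0.717, 0.63, -0.225, 0.198]
ft_force: [0.2, 0.7, 1.1]
grip_width: 0.0
grasp_force: 0.3
```

```bash
python3 - <<'E'
from h import *
st();R=pose(-97.3,35);print([w2c(kp(t)).round(4).tolist() for t in (.1,.05,0)])
c=plan([*kp(.0),.022],R,n=5)
E
```

```text
13.85 p [ 0.5787 -0.0575  0.0219] cradle [-144.8    4.4] pushyaw -97.4 F [0.2 0.7 1.1] q [-0.02  0.63 -0.35  1.69  0.78  1.29 -0.86]
[[-0.1428, 0.0023], [-0.137, 0.001], [-0.131, -0.0]]
n 5 row [-0.003, -0.0012, 0.0021] [-0.0, -0.0008, -0.0005]
```

move_arm(motion=[[[-0.003, 0, 0.0021], [0, 0, 0], -1], [[-0.003, 0, 0.0021], [0, 0, 0], -1], [[-0.003, 0, 0.0021], [0, 0, 0], -1]])

```text
clock: 14.15
position: [0.5781, -0.0648, 0.0218]
ee_rot: [0.717, 0.63, -0.224, 0.198]
ft_force: [0.4, 1.8, 0.1]
grip_width: -0.002
grasp_force: 0.2
```

move_arm(motion=[[[-0.003, 0, 0.0021], [0, 0, 0], -1]])

```text
clock: 14.25
position: [0.5777, -0.0676, 0.0217]
ee_rot: [0.717, 0.63, -0.224, 0.198]
ft_force: [-1.2, 0.9, 0.2]
grip_width: -0.002
grasp_force: 0.2
```

move_arm(motion=[[[-0.003, 0, 0.0021], [0, 0, 0], -1]])

```text
clock: 14.35
position: [0.5773, -0.0704, 0.0217]
ee_rot: [0.717, 0.63, -0.224, 0.198]
ft_force: [-0.7, 1.0, 0.3]
grip_width: 0.0
grasp_force: 0.2
```

move_arm(motion=[[[-0.002, 0, 0.0014], [0, 0, 0], -1]])

```text
clock: 14.45
position: [0.577, -0.0724, 0.0217]
ee_rot: [0.717, 0.63, -0.225, 0.198]
ft_force: [0.2, 0.0, 0.5]
grip_width: -0.003
grasp_force: 0.2
```

move_arm(motion=[[[-0.002, 0, 0.0014], [0, 0, 0], -1]])

```text
clock: 14.55
position: [0.5768, -0.0741, 0.0217]
ee_rot: [0.717, 0.63, -0.225, 0.198]
ft_force: [-0.1, -0.0, 0.8]
grip_width: -0.001
grasp_force: 0.2
```

move_arm(motion=[[[-0.002, 0, 0.0014], [0, 0, 0], -1]])

```text
clock: 14.65
position: [0.5767, -0.0755, 0.0217]
ee_rot: [0.717, 0.63, -0.224, 0.198]
ft_force: [-0.0, 7.1, 2.3]
grip_width: -0.001
grasp_force: 3.8
```

move_arm(motion=[[[-0.002, 0, 0.0014], [0, 0, 0], -1]])

```text
clock: 14.75
position: [0.5767, -0.0756, 0.0217]
ee_rot: [0.717, 0.631, -0.223, 0.197]
ft_force: [-1.3, 10.9, 3.0]
grip_width: 0.001
grasp_force: 5.5
```

That is the hard stop, at 11 N with no further travel. I retreat and check.

move_arm(motion=[[[0.005, 0, -0.0035], [0, 0, 0], -1], [[0.015, 0, -0.011], [0, 0, 0], -1], [[0.03, 0, -0.022], [0, 0, 0], -1], [[0.03, 0, -0.022], [0, 0, 0], -1], [[0, 0, -0.05], [0, 0, 0], -1], [[0, 0, -0.06], [0, 0, 0], -1], [[0, 0, -0.06], [0, 0, 0], -1], [[0, 0, -0.06], [0, 0, 0], -1], [[0, 0, 0], [0, 0, 0], -1]])

```text
clock: 15.65
position: [0.5999, 0.1, 0.17]
ee_rot: [0.717, 0.631, -0.22, 0.199]
ft_force: [-1.0, 1.0, 1.0]
grip_width: -0.005
grasp_force: 0.0
```

```bash
python3 - <<'E'
from h import *
st();c=boxpose();S=vision.camera("scene");crop(S,170,110,400,340,2.5,"pics/s8.png")
E
```

```text
15.65 p [0.5999 0.1    0.17  ] cradle [-303.6    5.4] pushyaw -97.1 F [-1.  1.  1.] q [-0.21  0.59 -0.43  1.4   0.67  1.65 -0.85]
rect w (565, -142) cradle [-59.3   1.2] (116, 148) edge 82.5
```

View pics/s8.png

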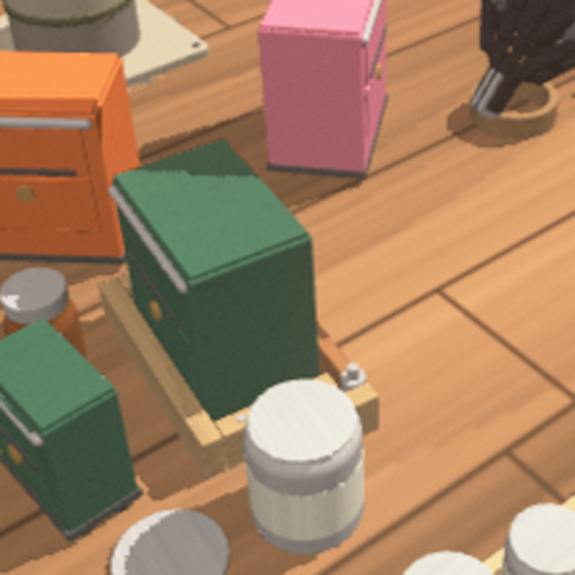

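The letterbox stands home against the stop, the keeper lies shut across the mouth behind it (hinge at (350,375)), and the gripper is clear at (490,100). I hand in.

```bash
python3 -c "
from workcell import order
print(order.hand_in())"
```

```text
the job is handed in; nothing more can be done
None
```

I pushed the letterbox home against the back stop and shut the keeper bar to its hard stop. The last camera check showed both in place with the gripper clear. I handed the job in at about 16 s, and the hand-in returned no verdict.

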